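# Check that a trolley brake lever stops short of its grip

### The arm

A 6-joint arm with a two-finger parallel gripper is mounted at the origin on a cart in front of the work surface, level with it; the furniture and walls round the work are solid. World frame = base frame: x ahead of the robot, y to its left, z up, the work surface at z = 0. Lengths are in m, angles in rad, forces in N, time in s.
With the tool pointing down it reaches from about 0.3 to 0.775 m from the base axis. Payload 14.6 kg.
Tool frame: the origin (TCP) lies at the very end of the fingers, on their centre line; the grasp point (between the pads) lies 19 mm behind it; z points along the fingers, y is the line along which they close (so a half turn about z gives the same grasp; the last joint's range is limited). The gripper opens to 94 mm and grips with 3 to 60 N. Pads are 16 mm wide; open, the fingers measure 119 mm over their backs; the gripper's body (75 mm by 177 mm) begins 78 mm behind the grasp point.
Start: joints at [-1.33, 0.3, 1.521, -0, 1.321, -0.067], TCP at [0.167, -0.524, 0.205] pointing down, gripper open.
Joint ranges: [-3.03, 3.03], [-0.79, 2.21], [0.23, 2.52], [-1.04, 4.18], [0, 3.07], [-2.55, 2.55]. Speed limits (rad/s): [2.22, 2.22, 2.57, 3.14, 3.14, 3.14].

### API

Orientations are given as [roll, pitch, yaw] about the fixed x, y, z axes, in that order (R = Rz(yaw) Ry(pitch) Rx(roll)).
In Python, from station import ctrl gives the robot as it stands.
- The arm moves only by the shell command python3 -m pendant 'ROWS' [OPENING] [FORCE]. ROWS is JSON, a list of rows, each a list of 2 entries, a list of its own where there are three numbers: the shift along the world's x, y, z in cm, then the turn about the world's z in rad. A call has 1 to 20 rows; each row shifts and turns the commanded pose from where the row before left it; what a row does not reach is not made up. A row lasts 1/12 s, in which the tool goes at most 41.7 mm and 7.16 degrees, less where a joint would pass 70% of its speed; a pose out of reach is approached as far as the arm can. A call is refused whole if a number of a shift passes 4.17 or a number of a turn 0.125, either way. A call with a gripper value outside its range is refused whole. OPENING is the opening, from 0 (shut) to 1 (fully open), set as the call begins (- or left out, the last holds). The fingers move at their own pace and stop on an object; FORCE is the grip in N (left out, the last holds). Time passes only in rows, so rows that do not move let the fingers close. It gives the time, the measured TCP pose, the force, the opening and the grip force at its end, in the units of the state.
- ctrl.get_obs(): the state, without advancing time (a new reading comes with each control period).
- ctrl.camera(name): name is "scene" or "top" or "wrist"; returns a dict with "color" (420x560x3 uint8, red, green, blue), "intrinsics" (3x3 intrinsics, pixels), "camera_from_world" (4x4, takes a point from world to camera coordinates). Camera axes: x right, y down, z forward; pixel columns grow to the right and rows downward; lengths in m; the calibration is good to about 2 mm. A picture is of the moment at which its call begins. There is no depth.
- ctrl.hand_in(): hands the job in; it is judged then, once.
The state is a dict: "time_s": time; "qpos": joint angles; "joint_vel": joint speeds; "tau": joint torques, N m; "ee_pos": TCP position; "eef_rot": TCP orientation; "force": force on the tool from outside, world axes, zero at the start; "moment": the same for the moment, N m; "grip_width": finger opening in m; "grip_force": force on a finger pad.
Only numpy, scipy, OpenCV 4.12 (cv2) and the standard library are available. Lean on these libraries where they do the work, as an engineer would, in place of code of your own. Each camera call takes 0.05 s, during which the arm holds its last target. There are 200 camera calls.

### The job

Check the red brake lever on the bench stand. With the backs of the fingers press the lever gently towards the black grip until it meets its stop, let it come all the way back out, then press it in against its stop a second time and finish while holding it there, so that the gap to the grip can be seen. Only push on the outer face of the lever: do not pinch or hook it or touch the bar and grip, and leave everything else on the desk where it is.

Things in the scene. Friction and masses are not known exactly. Their poses are not given: they have to be found in the camera images.
- stand: grey bench stand, fixed to the desk, base plate 110 x 150 x 10 mm, post under the -y end of a level handlebar. Origin: on the desk under the bar, 2.5 mm off its mid-length. z up, y along the bar. Bar: 205 mm long (y -105 to 100 mm), axis at x = 0, 105 mm above the desk, 22 mm thick. The lever is on its -x side and is pressed towards the stand's +x.
- handlebar: the bar, its black rubber grip (30 mm thick, y from -5 to 100 mm) and the dark lever clamp with the pivot fork. Fixed to the stand, same origin and axes. Not to be touched.
- lever_press (a point): point to press, on the outer face of the red lever (away from the grip), 100 mm from the pivot, half-way up the blade, 105 mm above the desk. Axes are the lever's: y from pivot to tip, +x from outer face towards the grip, z up. Moves with the lever. The blade is 22 mm high, 12 mm thick and free above, below and in front.
- lever_blade: outer face and ball end of the red lever, the part to push on. Origin at the pivot (105 mm above the desk, at x -45, y -55 mm of the stand), axes as lever_press. It reaches 150 mm from the pivot; ball 22 mm in diameter.
- lever_inside: inner face of the lever, towards the grip. Same origin and axes as lever_blade. Not to be touched.
- lever (a joint): angle of the lever, rad: 0 = fully out at rest, leaning 0.22 rad away from the bar; 0.32 = in against its rigid stop, the blade about 14 mm and the ball end 6 mm short of the grip. A spring returns it: at lever_press (travel 32 mm) about 2.5 N to start it, 7 N just before the stop; beyond that the force rises steeply.
- grip_face (a point): point on the side of the black grip that faces the lever, half-way up, about 100 mm along from the pivot. Fixed to the stand. Its axes are the stand's.
- plug_gauge: plug gauge 113 x 18 x 18 mm lying loose behind the bar. Bystander. Origin under its middle, x along it.
- housing: black lens housing 63 x 91 x 22 mm lying loose in front of the stand. Bystander. Origin under its middle.
- screw_dish: steel dish with screws, 69 mm in diameter, 18 mm high, loose in front of the stand. Bystander. Origin under its middle.
- adhesive_bottle: white bottle with a blue cap, 34 mm in diameter, 126 mm high, standing loose at the back right. Bystander. Origin under its middle.
- screwdriver: yellow screwdriver 194 mm long lying loose at the back left. Bystander. Origin under its middle.
- calculator: pocket calculator 118 x 70 x 13 mm lying loose at the left. Bystander. Origin under its middle.
Not all that is in view belongs to the job. Of the things like the stand, leave any that is blue; of the rest the larger one is meant.

How it is judged:
On the way, in this order (a step that is already met when the one before it is completed fails the run):
1. the fingers press the lever in against its stop for the first time (value of joint lever above 0.295 rad and contact force between the fingers and lever_blade above 3 N), for 0.2 s.
2. the lever has come all the way back out (value of joint lever below 0.03 rad), for 0.2 s.
3. the fingers press the lever in against its stop a second time (all of step 1), for 0.2 s.
At the end, for the whole second after the job is handed in: After one full press and full return, the fingers hold the lever in again: over 0.295 rad (stop at 0.32), pushed with more than 3 N. Fingers touch neither bar, grip nor the lever's inner face (under 1 N); every bystander is within 15 mm of its start (all of step 3 and contact force between the fingers and handlebar below 1 N and contact force between the fingers and lever_inside below 1 N and distance of each of plug_gauge, housing, screw_dish, adhesive_bottle, screwdriver, calculator from where it was at the start of the episode below 0.015 m); the arm keeps its last pose, push and grip.
It fails at once if the lever is forced: the push on it exceeds 35 N (contact force between anything else and stand above 35 N).
It fails at once if the bar, grip or lever clamp is touched (contact force between the arm and handlebar above 2 N).
It fails at once if the bar, grip or lever clamp is touched by the fingers (contact force between the fingers and handlebar above 2 N).
It fails at once if the lever is pinched or hooked: its inner face is touched (contact force between the fingers and lever_inside above 1 N).
It fails at once if a bystander is pushed, lifted or carried off by more than 15 mm (distance of any of plug_gauge, housing, screw_dish, adhesive_bottle, screwdriver, calculator from where it was at the start of the episode above 0.015 m).
It also fails if it takes over 54 s, if anything falls off the work surface, if the arm or the gripper's body presses on something with over 40 N, if the wrist force passes 120 N, or if a joint passes its speed limit or range.

## Working session

There is one attempt and no reset: what is moved stays moved. The work goes in short steps, Python scripts to look and compute and a shell command to move; the robot and the scene stay as the last step left them, time stands still between calls to the robot, and variables do not carry over. Pictures are saved under pics/ and viewed, at most 10 in all, crops included, and the job is handed in when it is done.

```bash
mkdir -p pics; ls
python3 - <<'E'
from station import ctrl
import cv2,numpy as np,pickle
d={}
for n in("scene","top"):
    c=ctrl.camera(n);d[n]=c;cv2.imwrite(f"pics/{n}0.png",c["color"][:,:,::-1]);print(n,c["intrinsics"].tolist(),np.round(c["camera_from_world"],4).tolist())
pickle.dump(d,open("cams.pkl","wb"))
print(ctrl.get_obs())
E
```

```text
pics
scene [[412.48929811641955, 0.0, 279.46835418172867], [0.0, 412.48929811641955, 205.29249804292434], [0.0, 0.0, 1.0]] [[-0.4806, -0.877, -0.0012, 0.3202], [-0.4573, 0.2517, -0.8529, 0.3178], [0.7483, -0.4094, -0.522, 0.8742], [0.0, 0.0, 0.0, 1.0]]
top [[399.9944559510616, 0.0, 284.26482148820537], [0.0, 399.9944559510616, 207.79878784202666], [0.0, 0.0, 1.0]] [[-0.006, -1.0, -0.0037, 0.0531], [-0.9981, 0.0062, -0.0613, 0.5391], [0.0613, 0.0034, -0.9981, 1.1562], [0.0, 0.0, 0.0, 1.0]]
{'time_s': 0.1, 'qpos': array([-1.32958071e+00,  3.00391078e-01,  1.52152898e+00,  7.08671736e-06,
        1.32073205e+00, -6.65979538e-02]), 'joint_vel': array([ 7.57148739e-04, -2.55166969e-03, -2.03587018e-03, -4.35565199e-04,
       -3.31153946e-03,  3.07846526e-06]), 'tau': array([-4.77322756e-04, -5.32644296e+01, -3.53283691e+01,  7.09266728e-02,
        2.35086889e-02, -6.12290251e-05]), 'ee_pos': array([ 0.16657719, -0.5239072 ,  0.20495227]), 'eef_rot': array([-3.14053600e+00, -7.73547942e-05,  3.07811772e-01]), 'force': array([-0.01689871,  0.13113863, -0.32339711]), 'moment': array([ 0.00630544,  0.04611333, -0.01198663]), 'grip_force': 0.0, 'grip_width': 0.09407186393824525}
```

View pics/scene0.png

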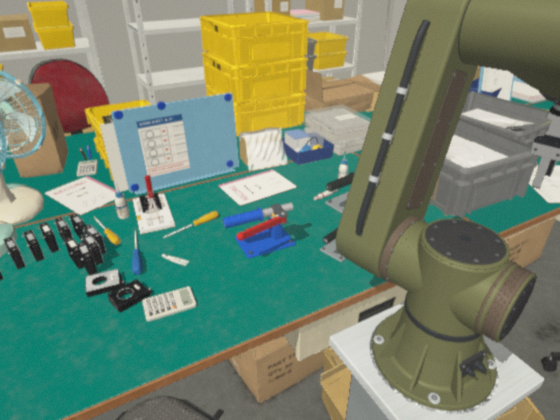

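View pics/top0.png

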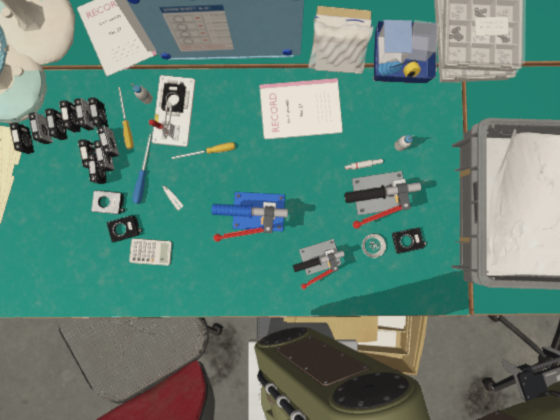

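Candidates in the top view: a blue stand (250,212), which is excluded; a small grey stand (320,260); and a larger grey stand (382,194). The larger grey one is meant. Its red lever runs from about (408,206) to the ball at (357,225). I'll confirm that in a crop and measure it.

```bash
cat > h.py <<'E'
import numpy as np,cv2,pickle
def ray(c,u,v,z):
    K=np.array(c["intrinsics"]);T=np.array(c["camera_from_world"]);R=T[:3,:3];o=-R.T@T[:3,3]
    d=R.T@np.linalg.inv(K)@np.array([u,v,1.]);return o+d*(z-o[2])/d[2]
def proj(c,p):
    T=np.array(c["camera_from_world"]);q=np.array(c["intrinsics"])@(T[:3,:3]@np.array(p)+T[:3,3]);return q[:2]/q[2]
def red(im):
    h=cv2.cvtColor(im,cv2.COLOR_RGB2HSV);return (((h[...,0]<8)|(h[...,0]>172))&(h[...,1]>150)&(h[...,2]>70)).astype(np.uint8)
E
python3 - <<'E'
from h import *
c=pickle.load(open("cams.pkl","rb"))["top"];im=c["color"]
cv2.imwrite("pics/crop.png",cv2.resize(im[120:300,280:480,::-1],None,fx=4,fy=4,interpolation=cv2.INTER_CUBIC)[:600])
m=red(im);n,l,s,ce=cv2.connectedComponentsWithStats(m)
for i in range(1,n):
    if s[i,4]>25:
        ys,xs=np.where(l==i);P=np.array([ray(c,x,y,.108)[:2] for x,y in zip(xs,ys)])
        mu=P.mean(0);w,V=np.linalg.eigh(np.cov(P.T));a=V[:,1];t=(P-mu)@a
        print(s[i],mu.round(4),a.round(4),t.min().round(4),t.max().round(4))
E
```

```text
[150 120  11   8  41] [0.7678 0.4033] [0.4565 0.8897] -0.0176 0.0148
[353 206  48  22 197] [ 0.5088 -0.1966] [-0.3646  0.9312] -0.0721 0.0652
[214 228  49  13 179] [0.4651 0.1766] [-0.1722  0.9851] -0.0678 0.0637
[302 270  30  19  94] [ 0.3442 -0.0347] [-0.4987  0.8668] -0.0455 0.0443
[  99  361  106   59 2621] [0.0306 0.3559] [-0.352  0.936] -0.1053 0.1883
```

View pics/crop.png

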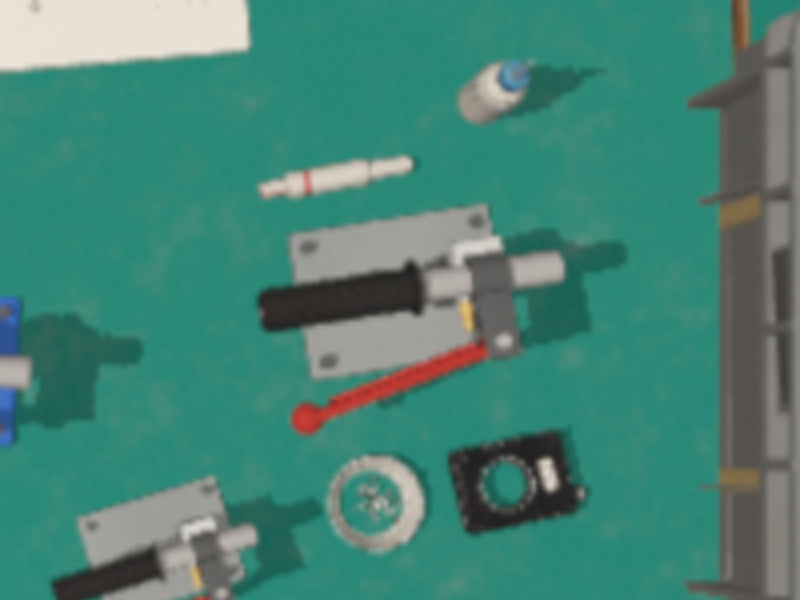

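The crop confirms it: the large grey stand with the pivot at crop (503,340), the ball at (306,418), and the dish and housing in front. I'll press this lever and leave the blue and small stands alone. Next I work out the geometry.

Run:
```python
from h import *
d=pickle.load(open("cams.pkl","rb"));c=d["top"]
f=lambda x,y:(280+x/4-.375,120+y/4-.375)
piv=ray(c,*f(503,340),.118);ball=ray(c,*f(306,418),.108)
g=ray(c,*f(264,310),.108);b=ray(c,*f(563,268),.108)
u=(g-b)[:2];print("bar len",np.linalg.norm(u));u/=np.linalg.norm(u)
# lever axis from red mask
m=red(c["color"]);n,l,s,ce=cv2.connectedComponentsWithStats(m);i=l[225,357];ys,xs=np.where(l==i)
P=np.array([ray(c,x,y,.112)[:2] for x,y in zip(xs,ys)]);P=P[np.argsort(P@u)][:-45]
w,V=np.linalg.eigh(np.cov(P.T));a=V[:,1]*np.sign(V[1,1]);mu=P.mean(0)
print("piv",piv,"ball",ball,"dist",np.linalg.norm((ball-piv)[:2]))
ang=lambda v:np.arctan2(v[1],v[0])
print("bar ang",ang(u),"lever ang blade fit",ang(a),"piv-ball",ang((ball-piv)[:2]))
L=(ball-piv)[:2];L/=np.linalg.norm(L);nrm=np.array([L[1],-L[0]])
pp=piv[:2]+.1*L
print("blade centre@100",pp,"fit offset",(mu-pp)@nrm,"n",nrm,"yaw",np.arctan2(nrm[0],-nrm[1]))
# check in the stand frame
y=u;x=np.array([u[1],-u[0]]);mid=b[:2]+.105*y;print("origin",mid,"pivot in stand",(piv[:2]-mid)@x,(piv[:2]-mid)@y)
for sd in(.012+.0,.05):
    q=pp-nrm*(.006+.0125+sd);print("TCP standoff",sd,q)
```

```text
bar len 0.2046080895757865
piv [ 0.53966338 -0.27473302  0.118     ] ball [ 0.48850499 -0.14388065  0.108     ] dist 0.14049742275545302
bar ang 1.7044124613423874 lever ang blade fit 1.93653383584122 piv-ball 1.9434876727954629
blade centre@100 [ 0.50325105 -0.18159795] fit offset 2.700207406036622e-06 n [0.93135074 0.36412333] yaw 1.9434876727954629
origin [ 0.57495965 -0.215448  ] pivot in stand -0.04287954118205267 -0.0540544698639038
TCP standoff 0.012 [ 0.47484485 -0.19270371]
TCP standoff 0.05 [ 0.43945352 -0.2065404 ]
```

```bash
python3 -m pendant '[[[0.5,1.9,0.5],0.1],[[1,2,0.5],0.1],[[1.5,2,0.5],0.1],[[1.5,2,0.5],0.1],[[1.5,2,0],0.1],[[1.5,2,0],0.1],[[1.5,2,0],0.1],[[1.5,2,0],0.1],[[1.5,2,0],0.1],[[1.5,2,0],0.1],[[1.5,2,0],0.1],[[1.5,2,0],0.1],[[1.5,2,0],0.1],[[1.5,2,0],0.1],[[1.5,2,0],0.1],[[1.5,1.5,0],0.1],[[1,0,0],0.03],[[0,0,0],0],[[0,0,0],0],[[0,0,0],0]]' 0 20
```

```text
time_s: 1.77
ee_pos: [0.401, -0.2108, 0.2252]
eef_rot: [-3.141, -0.0, 1.935]
force: [-0.1, 0.1, -0.5]
grip_width: 0.0006
grip_force: 0.0
```

```bash
python3 -m pendant '[[[1.9,0.2,-1],0.01],[[1,0.2,-2],0],[[1,0,-2.5],0],[[0,0,-2.5],0],[[0,0,-2.5],0],[[0,0,-2],0],[[0,0,-1.2],0],[[0,0,0],0],[[0,0,0],0],[[0,0,0],0]]'
python3 - <<'E'
from station import ctrl
import cv2
from h import *
a=ctrl.camera("top")["color"][140:290,290:470,::-1];b=ctrl.camera("wrist")["color"][:,:,::-1]
cv2.imwrite("pics/c1.png",np.hstack([cv2.resize(a,(400,333)),cv2.resize(b,(400,333))]))
E
```

```text
time_s: 2.6
ee_pos: [0.4408, -0.2068, 0.0895]
eef_rot: [3.141, 0.001, 1.946]
force: [-0.5, -0.1, 0.6]
grip_width: 0.0006
grip_force: 0.0
```

View pics/c1.png

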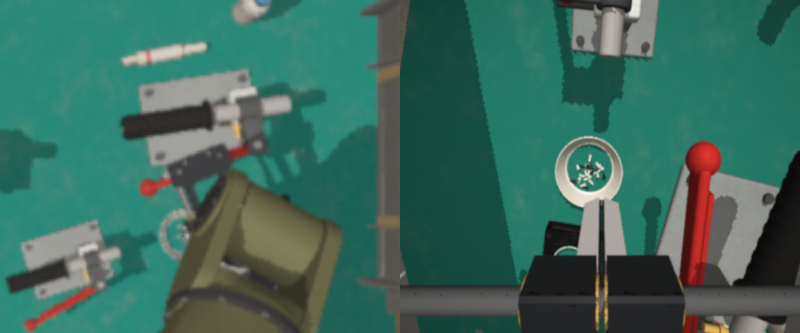

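The wrist view shows the closed fingers at (603,230) and the red lever to their right at (700,220), clear of everything. The finger backs are parallel to the blade, so I approach.

```bash
python3 -m pendant '[[[0.9,0.4,0],0],[[0.9,0.4,0],0],[[0.9,0.4,0],0],[[0.6,0.2,0],0],[[0.4,0.1,0],0],[[0,0,0],0],[[0,0,0],0],[[0.2,0.1,0],0],[[0.2,0.1,0],0],[[0.2,0.1,0],0],[[0,0,0],0],[[0,0,0],0]]'; python3 -m pendant '[[[0.2,0.1,0],-0.02],[[0.2,0.1,0],-0.02],[[0.2,0.1,0],-0.02],[[0.2,0.1,0],-0.02],[[0.2,0.1,0],-0.02],[[0,0,0],0],[[0,0,0],0]]'
```

```text
time_s: 3.7
ee_pos: [0.4836, -0.1881, 0.0884]
eef_rot: [-3.142, -0.0, 1.948]
force: [0.2, -0.7, 0.0]
grip_width: 0.0001
grip_force: 0.0
time_s: 4.28
ee_pos: [0.4936, -0.183, 0.0884]
eef_rot: [-3.141, -0.0, 1.848]
force: [-4.7, 1.5, 1.2]
grip_width: 0.0006
grip_force: 1.8
```

```bash
python3 -m pendant '[[[0.2,0.07,0],-0.02],[[0.2,0.07,0],-0.02],[[0.2,0.07,0],-0.02],[[0.2,0.07,0],-0.02],[[0.2,0.07,0],-0.02],[[0.2,0.06,0],-0.02],[[0.2,0.06,0],-0.02],[[0.2,0.06,0],-0.02],[[0.2,0.06,0],-0.02],[[0,0,0],-0.02],[[0,0,0],0],[[0,0,0],0]]'; python3 -m pendant '[[[0.1,0,0],0],[[0,0,0],0],[[0,0,0],0]]';python3 -m pendant '[[[0.1,0,0],0],[[0,0,0],0],[[0,0,0],0]]'
```

```text
time_s: 5.28
ee_pos: [0.5111, -0.1768, 0.0882]
eef_rot: [-3.14, -0.001, 1.648]
force: [-6.9, 3.2, 2.0]
grip_width: 0.0002
grip_force: 3.1
time_s: 5.53
ee_pos: [0.5121, -0.1768, 0.0881]
eef_rot: [-3.14, -0.001, 1.648]
force: [-6.7, 4.0, 1.5]
grip_width: 0.0007
grip_force: 3.2
time_s: 5.78
ee_pos: [0.513, -0.1768, 0.0881]
eef_rot: [-3.14, -0.001, 1.648]
force: [-6.9, 4.4, 1.8]
grip_width: 0.0005
grip_force: 3.4
```

```bash
python3 -m pendant '[[[0.1,0.05,0],0],[[0,0,0],0],[[0,0,0],0]]';python3 -m pendant '[[[0.1,0.05,0],0],[[0,0,0],0],[[0,0,0],0]]'; python3 -m pendant '[[[0.1,0.05,0],0],[[0,0,0],0],[[0,0,0],0]]'
```

```text
time_s: 6.03
ee_pos: [0.514, -0.1766, 0.0881]
eef_rot: [-3.14, -0.001, 1.648]
force: [-7.3, 2.3, 1.4]
grip_width: 0.0005
grip_force: 3.6
time_s: 6.28
ee_pos: [0.515, -0.1765, 0.0881]
eef_rot: [-3.14, -0.0, 1.648]
force: [-6.6, -1.5, 1.3]
grip_width: -0.0001
grip_force: 3.7
time_s: 6.53
ee_pos: [0.5158, -0.1763, 0.0881]
eef_rot: [-3.14, 0.0, 1.647]
force: [-8.0, -2.7, 0.3]
grip_width: 0.0006
grip_force: 4.2
```

```bash
for i in 1; do python3 -m pendant '[[[0.05,0,0],0],[[0,0,0],0],[[0,0,0],0]]'; done; python3 -m pendant '[[[0.05,0,0],0],[[0,0,0],0],[[0,0,0],0]]'; python3 -m pendant '[[[0.05,0,0],0],[[0,0,0],0],[[0,0,0],0]]'
```

```text
time_s: 6.78
ee_pos: [0.5159, -0.1763, 0.0881]
eef_rot: [-3.139, 0.0, 1.647]
force: [-11.8, -4.1, 3.3]
grip_width: 0.0006
grip_force: 6.2
time_s: 7.03
ee_pos: [0.5159, -0.1763, 0.088]
eef_rot: [-3.138, -0.0, 1.647]
force: [-16.5, -2.8, 5.3]
grip_width: 0.0007
grip_force: 8.2
time_s: 7.28
ee_pos: [0.516, -0.1763, 0.088]
eef_rot: [-3.136, -0.0, 1.647]
force: [-19.5, -3.8, 7.2]
grip_width: 0.0002
grip_force: 10.2
```

The stop is clearly met: position is stuck and force is rising. A quick look to confirm, then release.

```bash
python3 - <<'E'
from station import ctrl
import cv2
from h import *
a=ctrl.camera("top")["color"][140:290,290:470,::-1];b=ctrl.camera("wrist")["color"][:,:,::-1]
cv2.imwrite("pics/c2.png",np.hstack([cv2.resize(a,(400,333)),cv2.resize(b,(400,333))]))
E
python3 -m pendant '[[[-0.2,0,0],0],[[-0.3,-0.1,0],0.02],[[-0.4,-0.1,0],0.03],[[-0.4,-0.1,0],0.05],[[-0.4,-0.2,0],0.05],[[-0.4,-0.2,0],0.05],[[-0.4,-0.2,0],0.05],[[-0.4,-0.2,0],0.05],[[-0.4,-0.2,0],0],[[-0.6,-0.2,0],0],[[-0.6,-0.2,0],0],[[0,0,0],0],[[0,0,0],0],[[0,0,0],0],[[0,0,0],0],[[0,0,0],0],[[0,0,0],0]]'
python3 - <<'E'
from station import ctrl
import cv2
from h import *
c=ctrl.camera("top");a=c["color"][140:290,290:470,::-1];b=ctrl.camera("wrist")["color"][:,:,::-1]
cv2.imwrite("pics/c3.png",np.hstack([cv2.resize(a,(400,333)),cv2.resize(b,(400,333))]))
m=red(c["color"]);m0=red(pickle.load(open("cams.pkl","rb"))["top"]["color"])
for q in(m0,m):
    ys,xs=np.where(q[216:236,345:364]);print(xs.mean()+345,ys.mean()+216)
E
```

```text
time_s: 8.8
ee_pos: [0.4733, -0.1927, 0.0884]
eef_rot: [3.142, 0.0, 1.948]
force: [-0.5, 0.2, 0.1]
grip_width: 0.0006
grip_force: 0.0
357.68 223.76
357.6666666666667 223.7058823529412
```

View pics/c2.png

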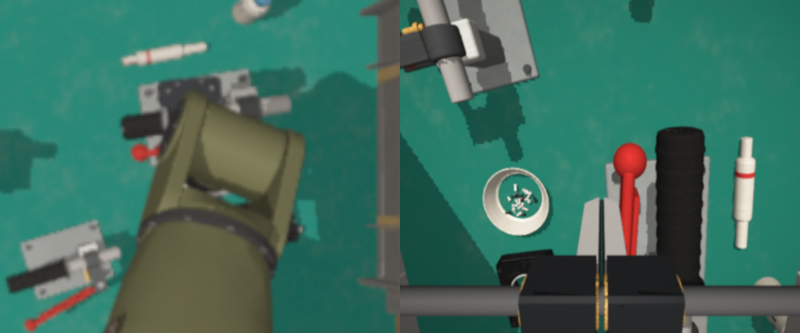

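View pics/c3.png

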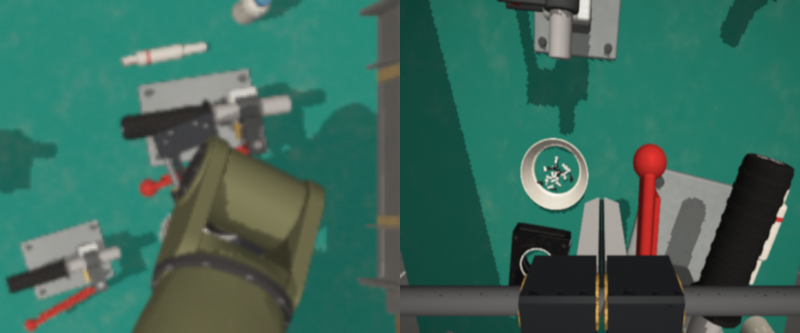

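In the pressed picture the lever is parallel to the grip, with the ball at (630,160) just short of it. In the released picture the ball at (650,160) is back at its rest pixel and the fingers are clear. Second press:

```bash
python3 -m pendant '[[[0.3,0.1,0],0],[[0.3,0.1,0],0],[[0.3,0.2,0],0],[[0.3,0.2,0],0],[[0.3,0.1,0],-0.03],[[0.3,0.1,0],-0.03],[[0.3,0.1,0],-0.03],[[0.3,0.1,0],-0.03],[[0.3,0.1,0],-0.03],[[0.3,0.1,0],-0.03],[[0.3,0.1,0],-0.03],[[0.3,0.1,0],-0.03],[[0.2,0.1,0],-0.03],[[0.2,0.1,0],-0.03],[[0.1,0,0],0],[[0,0,0],0],[[0,0,0],0]]'; python3 -m pendant '[[[0.1,0,0],0],[[0,0,0],0],[[0,0,0],0]]'
```

```text
time_s: 10.32
ee_pos: [0.5134, -0.1764, 0.088]
eef_rot: [-3.139, -0.001, 1.648]
force: [-6.7, 1.0, 2.3]
grip_width: 0.0002
grip_force: 3.4
time_s: 10.57
ee_pos: [0.5143, -0.1763, 0.088]
eef_rot: [-3.139, -0.001, 1.648]
force: [-8.2, 0.3, 2.3]
grip_width: 0.0005
grip_force: 3.7
```

```bash
python3 -m pendant '[[[0.1,0,0],0],[[0,0,0],0],[[0,0,0],0]]'; python3 -m pendant '[[[0.1,0,0],0],[[0,0,0],0],[[0,0,0],0]]'; python3 -m pendant '[[[0.05,0,0],0],[[0,0,0],0],[[0,0,0],0],[[0,0,0],0],[[0,0,0],0]]'
```

```text
time_s: 10.82
ee_pos: [0.5153, -0.1762, 0.088]
eef_rot: [-3.139, -0.001, 1.648]
force: [-8.5, 1.5, 2.5]
grip_width: 0.0004
grip_force: 3.8
time_s: 11.07
ee_pos: [0.5158, -0.1761, 0.088]
eef_rot: [-3.138, -0.002, 1.648]
force: [-11.4, 1.7, 4.1]
grip_width: 0.0002
grip_force: 5.6
time_s: 11.48
ee_pos: [0.5159, -0.1761, 0.0879]
eef_rot: [-3.137, -0.002, 1.648]
force: [-15.2, 2.4, 5.9]
grip_width: 0.0001
grip_force: 7.6
```

Held at the stop with about 15 N, so I hand in.

```bash
python3 -c "
from station import ctrl
print(ctrl.hand_in())"
```

```text
the job is handed in; nothing more can be done
None
```

I pressed the large grey stand's red lever to its stop, let it return fully, pressed it to the stop again and handed in while holding it there at about 15 N; the hand-in returned no verdict.

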